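Stand the leaning measuring cylinder upright

ROBOT

A 7-joint arm with a two-finger parallel gripper is mounted at the origin on the work surface. World frame = base frame: x ahead of the robot, y to its left, z up, the work surface at z = 0. Lengths are in m, angles in rad, forces in N, time in s.
With the tool pointing down it reaches from about 0.425 to 0.95 m from the base axis. Payload 16.7 kg.
Tool frame: the origin (TCP) lies on the centre line of the jaws, within the pads' length; the fingertips stand 19 mm ahead of it and the grasp point (between the pads) is the TCP (tips_ahead is the distance from the TCP to the fingertips, in m); y points along the fingers, x is the direction in which the jaws open and shut, and the axes are right-handed (so a half turn about y gives the same grasp; the last joint's range is limited). The gripper opens to 94 mm and grips with 3 to 60 N. Pads are 16 mm wide; open, the fingers measure 119 mm over their backs; the gripper's body (75 mm by 177 mm) begins 78 mm behind the grasp point.
Start: joints at [1.139, 0.426, 0.074, 1.606, -0.034, 1.111, -0.067], TCP at [0.188, -0.648, 0.224] pointing down, gripper open.
Joint ranges: [-2.85, 2.85], [-0.5, 2.14], [-1.23, 1.37], [0.21, 2.46], [-1.02, 4.16], [0.16, 2.05], [-2.73, 2.73]. Speed limits (rad/s): [1.89, 1.89, 2.39, 2.39, 3.01, 3.01, 3.01].

INTERFACE

Orientations are given as a rotation vector (axis times angle).
In Python, from cell import * gives the robot as it stands.
- The arm moves only by the shell command python3 -m creep 'ROWS' [OPENING]. ROWS is JSON, a list that holds one entry, the list of rows, each a list of 4 numbers: the shift along the tool's x, y, z in cm, then the turn about the tool's y in degrees. A call has exactly 5 rows; each row shifts and turns the commanded pose from where the row before left it, along the tool's axes as they then stand; what a row does not reach is not made up. A row lasts 1/8 s, in which the tool goes at most 62.5 mm and 10.7 degrees, less where a joint would pass 70% of its speed; a pose out of reach is approached as far as the arm can. A call with a gripper value outside its range is refused whole. OPENING is the finger opening in cm, from 0 to 9.4, set as the call begins (- or left out, the last holds). The fingers move at their own pace and stop on an object; the grip force is fixed at half the most. Time passes only in rows, so rows that do not move let the fingers close, or fill a call up. It gives the time, the measured TCP pose, the force and the opening at its end, in the units of the state.
- read_state(): the state, without advancing time (a new reading comes with each control period).
- get_image(name): name is "side" or "top" or "wrist"; returns the picture (400x640x3 uint8, red, green, blue); there is no depth.
- get_calibration(name): a dict with "camera_matrix" (3x3 intrinsics, pixels), "extrinsics" (4x4, takes a point from camera to world coordinates); the wrist camera has in their place "tool_from_camera" (4x4, takes a point from camera to tool coordinates, whose origin is the TCP and whose axes are the tool frame's). Camera axes: x right, y up, looking along -z (the intrinsics and any distortion apply to the point x, -y, -z); pixel columns grow to the right and rows downward; lengths in m; the calibration is good to about 2 mm. A picture is of the moment at which its call begins: read the wrist's pose just before it. get_calibration takes no time and is no camera call.
- hand_in(): hands the job in, once; it reports no verdict.
The state is a dict: "time_s": time; "joint_pos": joint angles; "joint_vel": joint speeds; "joint_torque": joint torques, N m; "position": TCP position; "orientation": TCP orientation; "force": force on the tool from outside, world axes, zero at the start; "ft_torque": the same for the moment, N m; "grip_width": finger opening in m.
Only numpy, scipy, OpenCV 4.12 (cv2) and the standard library are available. Lean on these libraries where they do the work, as an engineer would, in place of code of your own. Each camera call takes 0.05 s, during which the arm holds its last target.

TASK

The stoppered measuring cylinder was left leaning on the bar of its draining rest. Tip it up so that it stands upright on the rest's grey mat, without lifting it off the mat or letting it fall over, and let go so that it stands by itself, still and untouched, for about a second. Then press lightly down on its orange stopper to check that it does not wobble, move clear and leave it standing there; leave the bottle, beaker and green box where they are.

Things in the scene. Friction and masses are not known exactly. Their poses are not given: they have to be found in the camera images.
- cylinder: Stoppered measuring cylinder, 160 g: blue hexagonal foot 52 mm across flats, 12 mm thick; pale glass tube 30 mm in diameter up to 185 mm; orange stopper 22 mm in diameter, fixed, up to 205 mm. Origin: centre of the foot's underside; z along the tube to the stopper; centre of mass 77 mm up. Starts leaning 28 degrees to +x of the rest, on a flat edge of its foot and the bar. Below 18 degrees it drops onto its foot and rocks.
- stopper_top (a point): Centre of the stopper's flat top, 205 mm up the cylinder's axis; z along the axis, out of the stopper.
- rest: Draining rest, fixed: white base 220 (x) x 130 (y) x 8 mm. A steel bar, 10 mm in diameter, 100 mm long along y, stands on two posts, its axis 37 mm to +x of the origin and 107 mm above the bench; two black collars on it, 18 mm in diameter, 22 mm either side of the middle, hold the glass between them. Origin: centre of the underside; z up. The cylinder leans over the bar to +x, in the plane y = 0.
- mat (a point): Centre of the top of the rest's grey mat, 140 (x) x 110 (y) mm, 12 mm above the bench and 35 mm to -x of the rest's origin; axes as the rest's. The cylinder's foot starts with its centre 5 mm to +x of this point.
- bottle: Amber bottle, 70 mm in diameter, 150 mm tall, a bystander. Origin: centre of its underside.
- beaker: Pale beaker, 84 mm in diameter, 100 mm tall, a bystander. Origin: centre of its underside.
- tip_box: Green box, 90 x 120 x 55 mm, a bystander. Origin: centre of its underside.
Not all that is in view belongs to the job. What is shaped like the cylinder but yellow is not meant.

How it is judged:
By the outcome, as a careful person would: the job done as asked, in the order asked, and still so for the second after the job is handed in, with the robot touching nothing.
It also fails if it takes over 50 s, if anything falls off the work surface, if the arm or the gripper's body presses on something with over 40 N, if the wrist force passes 120 N, or if a joint passes its speed limit or range.

## Working session

There is one attempt and no reset: what is moved stays moved. The work goes in short steps, Python scripts to look and compute and a shell command to move; the robot and the scene stay as the last step left them, time stands still between calls to the robot, and variables do not carry over. Pictures are saved under pics/ and viewed, and the job is handed in when it is done.

```bash
ls; mkdir -p pics; python3 - <<'E'
from cell import *
import cv2
s=read_state();print(s)
for n in("side","top","wrist"):
    cv2.imwrite(f"pics/{n}0.png",get_image(n)[:,:,::-1])
    print(n,get_calibration(n))
E
```

```text
pics
{'time_s': 0.0, 'joint_pos': array([ 1.13853261,  0.42674203,  0.07383048,  1.60659022, -0.03407834,
        1.11078313, -0.06711013]), 'joint_vel': array([-0.00077726,  0.00071522,  0.00075739, -0.00066678,  0.00171477,
       -0.00019296, -0.00063896]), 'joint_torque': array([-3.01284192e-03, -9.35823655e+01,  3.66458774e+00, -4.54196084e+01,
       -4.90757916e-02,  1.99571106e-02,  3.15843836e-04]), 'position': array([ 0.18819871, -0.64781443,  0.22377571]), 'orientation': array([-1.32909828,  0.99921726, -0.9974372 ]), 'force': array([ 0.61926456, -0.72213643, -1.15388263]), 'ft_torque': array([ 0.00230553, -0.0206716 , -0.04320886]), 'grip_width': 0.09392739626090875}
side {'camera_matrix': array([[395.93229796,   0.        , 327.5752882 ],
       [  0.        , 395.93229796, 202.51482164],
       [  0.        ,   0.        ,   1.        ]]), 'extrinsics': array([[ 0.97951771,  0.09702497, -0.17644041,  0.37382638],
       [-0.20120256,  0.506048  , -0.8387091 , -0.87181432],
       [ 0.0079116 ,  0.85703068,  0.51520465,  0.69073571],
       [ 0.        ,  0.        ,  0.
[... 303 characters left out ...]
0504916, -0.01007029, -0.02333129],
       [-0.00975253,  0.05943472,  0.99818455,  1.72219755],
       [ 0.        ,  0.        ,  0.        ,  1.        ]])}
wrist {'camera_matrix': array([[350.22090421,   0.        , 322.11732627],
       [  0.        , 350.22090421, 198.40150768],
       [  0.        ,   0.        ,   1.        ]]), 'tool_from_camera': array([[ 9.99999856e-01,  4.44636145e-04, -3.01187825e-04,
         7.57063219e-05],
       [-4.16833731e-04,  2.88994298e-01, -9.57330728e-01,
        -1.59478486e-01],
       [-3.38622280e-04,  9.57330715e-01,  2.88994442e-01,
         8.47476145e-02],
       [ 0.00000000e+00,  0.00000000e+00,  0.00000000e+00,
         1.00000000e+00]])}
```

View pics/side0.png

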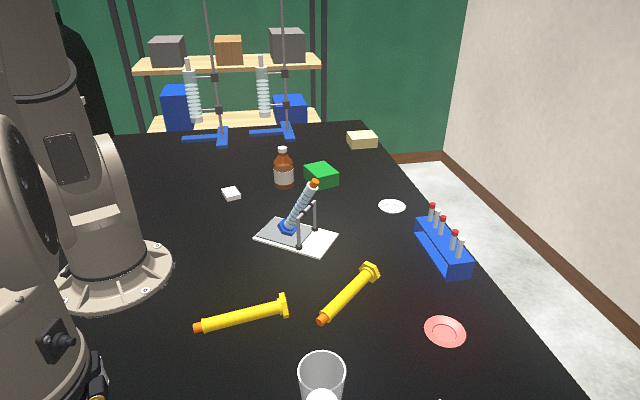

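View pics/top0.png

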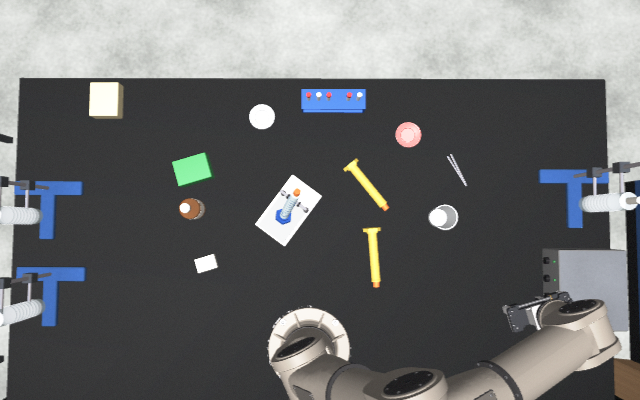

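View pics/wrist0.png

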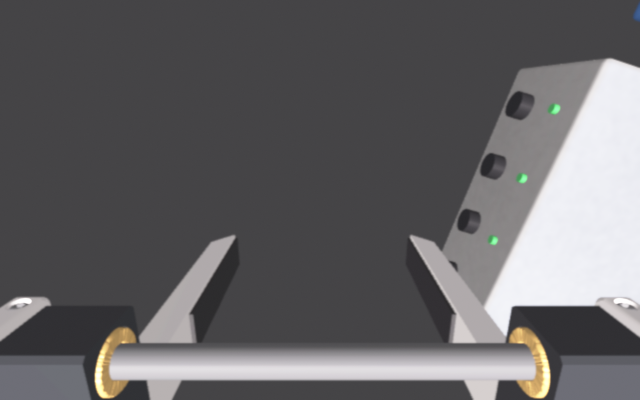

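```bash
python3 - <<'E'
from cell import *
from scipy.spatial.transform import Rotation as R
print(R.from_rotvec(read_state()['orientation']).as_matrix().round(3))
E
```

```text
[[ 0.279 -0.     0.96 ]
 [-0.96   0.001  0.279]
 [-0.001 -1.    -0.   ]]
```

```bash
cat > h.py <<'E'
from cell import *
import cv2, numpy as np
from scipy.spatial.transform import Rotation as R
def T_wrist(s):
    T=np.eye(4);T[:3,:3]=R.from_rotvec(s['orientation']).as_matrix();T[:3,3]=s['position'];return T
def ext(n,s=None):
    c=get_calibration(n)
    return c['camera_matrix'],(T_wrist(s)@c['tool_from_camera'] if n=='wrist' else c['extrinsics'])
def ray(n,px,s=None):
    K,E=ext(n,s);d=np.linalg.inv(K)@[px[0],px[1],1.];d=E[:3,:3]@(d*[1,-1,-1]);return E[:3,3],d/np.linalg.norm(d)
def onz(n,px,z,s=None):
    o,d=ray(n,px,s);return o+d*(z-o[2])/d[2]
def tri(a,b):
    (o,d),(p,e)=a,b
    t=np.linalg.lstsq(np.c_[d,-e],p-o,rcond=None)[0];A=o+t[0]*d;B=p+t[1]*e
    return (A+B)/2,np.linalg.norm(A-B)
def proj(n,P,s=None):
    K,E=ext(n,s);q=E[:3,:3].T@(np.asarray(P)-E[:3,3]);q=q*[1,-1,-1];u=K@q;return u[:2]/u[2]
def cent(m):
    n,l,st,c=cv2.connectedComponentsWithStats(m.astype(np.uint8));
    return [(tuple(c[i].round(1)),int(st[i,4])) for i in np.argsort(-st[1:,4])+1][:5] if n>1 else []
E
python3 - <<'E'
from h import *
I={n:cv2.imread(f"pics/{n}0.png") for n in('top','side')}
roi={'top':(245,165,335,255),'side':(245,170,345,265)}
for n,im in I.items():
    x0,y0,x1,y1=roi[n];h=cv2.cvtColor(im,cv2.COLOR_BGR2HSV).astype(int)
    H,S,V=h[...,0],h[...,1],h[...,2];r=np.zeros(H.shape,bool);r[y0:y1,x0:x1]=1
    white=r&(S<40)&(V>120)
    orange=r&(H<18)&(S>150)&(V>120);blue=r&(H>95)&(H<130)&(S>150)&(V>60)
    print(n,'orange',cent(orange)[:2],'blue',cent(blue)[:2])
    cs=max(cv2.findContours((r&(V>90)).astype(np.uint8),0,2)[0],key=cv2.contourArea)
    print(cv2.minAreaRect(cs),cv2.boxPoints(cv2.minAreaRect(cs)).round(1).tolist())
    c=im[y0:y1,x0:x1];cv2.imwrite(f"pics/{n}crop.png",cv2.resize(c,None,fx=6,fy=6,interpolation=cv2.INTER_CUBIC))
E
```

```text
top orange [((np.float64(296.5), np.float64(192.1)), 32)] blue [((np.float64(282.0), np.float64(217.8)), 94)]
((288.1399841308594, 209.97999572753906), (38.19999313354492, 63.799991607666016), 36.869895935058594) [[253.6999969482422, 224.0], [292.0, 173.0], [322.6000061035156, 195.89999389648438], [284.29998779296875, 247.0]]
side orange [((np.float64(313.9), np.float64(182.9)), 60), ((np.float64(286.0), np.float64(171.0)), 1)] blue [((np.float64(286.4), np.float64(227.0)), 93)]
((310.1468505859375, 217.03189086914062), (67.38468933105469, 106.01150512695312), 37.815731048583984) [[251.0, 238.1999969482422], [316.0, 154.5], [369.29998779296875, 195.8000030517578], [304.29998779296875, 279.6000061035156]]
```

View pics/topcrop.png

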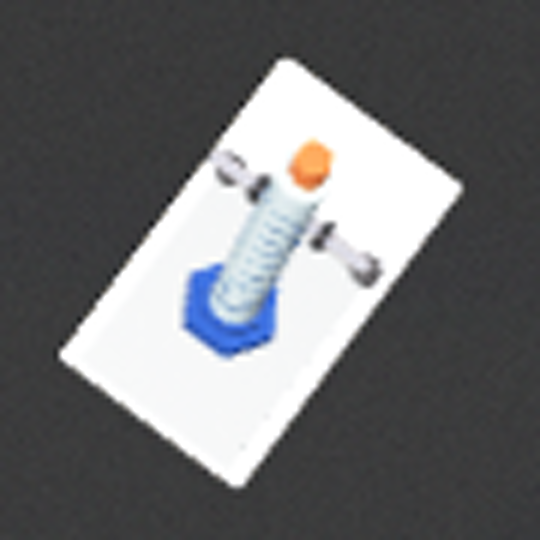

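View pics/sidecrop.png

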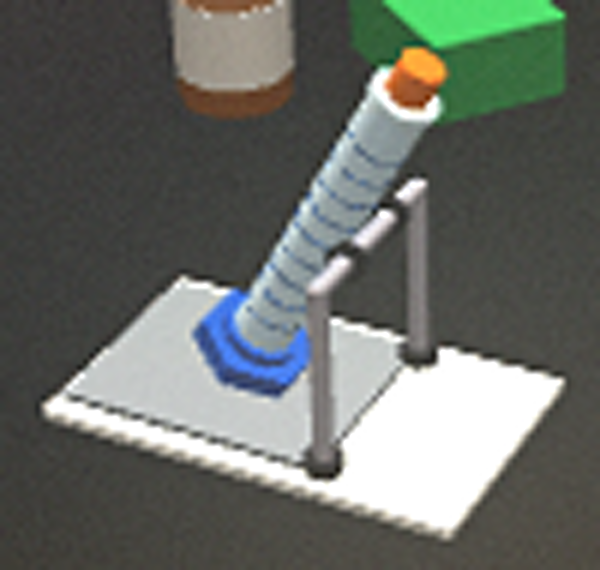

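```bash
python3 - <<'E'
from h import *
T=[(287,57),(462,187),(240,488),(60,354)]
S=[(183,277),(565,380),(450,532),(45,403)]
t=np.array([onz('top',((x-2.5)/6+245,(y-2.5)/6+165),.008) for x,y in T])
print(t.round(4),t.mean(0))
a=t[0]-t[3]+t[1]-t[2];print('yaw',np.degrees(np.arctan2(a[1],a[0])),np.linalg.norm(a)/2)
b=t[0]-t[1]+t[3]-t[2];print('yaw y',np.degrees(np.arctan2(b[1],b[0])),np.linalg.norm(b)/2)
# side: base corners far-right, near, left(top edge)
s=np.array([onz('side',((x-2.5)/6+245,(y-2.5)/6+170),.008) for x,y in S[1:]])
print('side',s.round(4)); print('mid diag',(s[0]+s[2])/2)
print('stopper',tri(ray('top',(296.5,192.1)),ray('side',(313.9,182.9))))
for nm,M in(('ctr',t.mean(0)),):
    u=a/np.linalg.norm(a);print('mat',M-.035*u,'upright axis',M-.033*u,'pred stopper', M+u*(-.030-.026*0+np.sin(np.radians(28))*.205)+[0,0,.004+.0122+np.cos(np.radians(28))*.205])
    print(proj('side',M),proj('top',M))
E
```

```text
[[ 0.6051  0.0592  0.008 ]
 [ 0.5292 -0.0439  0.008 ]
 [ 0.353   0.0846  0.008 ]
 [ 0.4303  0.1905  0.008 ]] [0.47941381 0.07259369 0.008     ]
yaw -36.4972145486678 0.21830758009614232
yaw y 53.74552204669297 0.12954062756847495
side [[ 0.605   0.0618  0.008 ]
 [ 0.5273 -0.0436  0.008 ]
 [ 0.3522  0.0911  0.008 ]]
mid diag [0.47859041 0.07645359 0.008     ]
stopper (array([0.52836827, 0.03696722, 0.19703507]), np.float64(0.0013527527935849417))
mat [0.45127781 0.09341112 0.008     ] upright axis [0.45288558 0.09222155 0.008     ] pred stopper [0.53266455 0.03319423 0.20520426]
[296.24228411 235.54092414] [288.31721599 209.74917024]
```

```bash
python3 -m creep '[[[0,-4,0,0],[0,-4,0,-9],[0,-4,0,-9],[0,0,0,-9.5],[0,0,0,-9.5]]]' 9.4; python3 - <<'E'
from h import *
s=read_state();M=T_wrist(s)[:3,:3];print(M.round(3),s['joint_pos'].round(2))
p=s['position'];print(p)
for w in [(0.45,-0.38),(0.5155,0.0465)]:
    d=M.T@(np.array([*w,p[2]])-p);print(w,(100*d).round(2));p=np.array([*w,p[2]])
E
```

```text
time_s: 0.78
position: [0.1883, -0.6482, 0.3448]
orientation: [-1.513, 0.498, -0.499]
force: [-0.8, -0.7, -0.4]
grip_width: 0.0937
[[ 0.804  0.     0.595]
 [-0.595 -0.     0.804]
 [ 0.    -1.    -0.   ]] [ 1.21  0.35 -0.03  1.45  0.01  1.34  0.55]
[ 0.18833351 -0.64815552  0.34476533]
(0.45, -0.38) [ 5.09 -0.   37.12]
(0.5155, 0.0465) [-2.010e+01 -1.000e-02  3.819e+01]
```

```bash
for i in 1 2; do python3 -m creep '[[[0.5,0,3.7,0],[0.5,0,3.7,0],[0.5,0,3.7,0],[0.5,0,3.7,0],[0.5,0,3.7,0]]]'; done; python3 -m creep '[[[-2,0,3.8,0],[-2,0,3.8,0],[-2,0,3.8,0],[-2,0,3.8,0],[-2,0,3.8,0]]]'; python3 -m creep '[[[-2,0,3.8,0],[-2,0,3.8,0],[-2,0,3.8,0],[-2,0,3.8,0],[0,0,0,0]]]'
python3 - <<'E'
from h import *
s=read_state();M=T_wrist(s)[:3,:3];print(M.round(3),s['joint_pos'].round(2))
p=s['position'];d=M.T@(np.array([.5155,.0465,p[2]])-p);print(p,d*100)
cv2.imwrite('pics/wrist1.png',get_image('wrist')[:,:,::-1])
E
```

```text
time_s: 1.4
position: [0.3198, -0.5139, 0.3443]
orientation: [-1.511, 0.503, -0.503]
force: [-0.4, -1.1, -0.9]
grip_width: 0.0941
time_s: 2.02
position: [0.4506, -0.3808, 0.3443]
orientation: [-1.512, 0.503, -0.503]
force: [0.3, -0.1, -0.6]
grip_width: 0.0939
time_s: 2.65
position: [0.4837, -0.1684, 0.3444]
orientation: [-1.512, 0.503, -0.503]
force: [0.4, 1.2, -0.2]
grip_width: 0.094
time_s: 3.28
position: [0.5107, 0.0031, 0.3445]
orientation: [-1.512, 0.499, -0.499]
force: [-0.3, -0.2, -0.4]
grip_width: 0.0939
[[ 0.804 -0.     0.595]
 [-0.595  0.001  0.804]
 [-0.    -1.     0.001]] [ 0.37  0.1  -0.53  1.78  0.05  1.28 -0.82]
[0.51073241 0.00306521 0.34449443] [-2.20156400e+00  3.38229386e-03  3.77441559e+00]
```

View pics/wrist1.png

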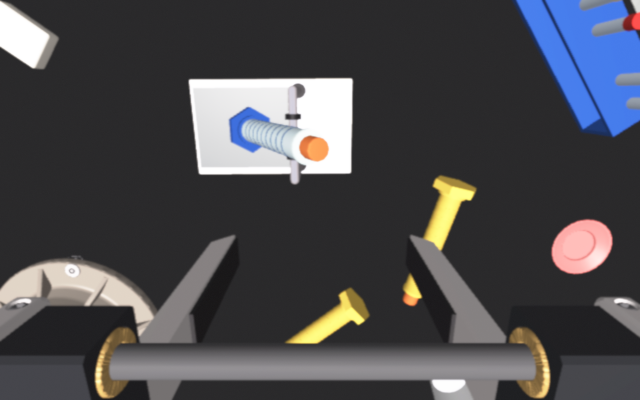

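The wrist view shows the rest at (190–353, 78–175), the foot near (250,130), and the orange stopper at (315,148). I'll refine the pose from this view.

```bash
python3 - <<'E'
from h import *
s=read_state();im=cv2.imread('pics/wrist1.png')
c=im[60:190,180:370];cv2.imwrite('pics/w1c.png',cv2.resize(c,None,fx=4,fy=4,interpolation=cv2.INTER_CUBIC))
h=cv2.cvtColor(im,cv2.COLOR_BGR2HSV).astype(int);H,S,V=h[...,0],h[...,1],h[...,2]
r=np.zeros(H.shape,bool);r[60:190,180:370]=1
o=r&(H<18)&(S>150)&(V>120);print(cent(o)[:2])
M=T_wrist(s)[:3,:3]
def tool(P):return (M.T@(P-s['position'])*1000).round(1)
oc=cent(o)[0][0]
# stopper top z: 24.2+205cos28
P=onz('wrist',oc,.2035,s);print('stopper',P,tool(P))
P2,e=tri(ray('wrist',oc,s),ray('top',(296.5,192.1)));print(P2,e)
P2,e=tri(ray('wrist',oc,s),ray('side',(313.9,182.9)));print(P2,e)
cs=max(cv2.findContours((r&(V>90)&(S<60)).astype(np.uint8),0,2)[0],key=cv2.contourArea)
ap=cv2.approxPolyDP(cs,6,True)[:,0];print(ap.tolist())
for q in ap: P=onz('wrist',q,.008,s);print(P.round(4),tool(P))
E
```

```text
[((np.float64(313.5), np.float64(147.9)), 506)]
stopper [0.52828801 0.03672842 0.2035    ] [ -7.2 140.9  39.2]
[0.52846623 0.03670194 0.20428771] 0.00028745575251965666
[0.52758351 0.03609673 0.19750732] 9.312057869682115e-05
[[188, 80], [199, 174], [287, 173], [295, 184], [300, 173], [351, 172], [351, 78]]
[0.4267 0.1892 0.008 ] [-179.6  336.4  100.9]
[0.351  0.0847 0.008 ] [-178.   336.4  -28.2]
[0.4541 0.0097 0.008 ] [-50.5 336.4 -26.7]
[ 0.4533 -0.0102  0.008 ] [-39.3 336.4 -43.2]
[ 0.4692 -0.0015  0.008 ] [-31.7 336.4 -26.7]
[ 0.5293 -0.0444  0.008 ] [ 42.1 336.4 -25.3]
[0.6036 0.0606 0.008 ] [ 39.  336.4 103.4]
```

View pics/w1c.png

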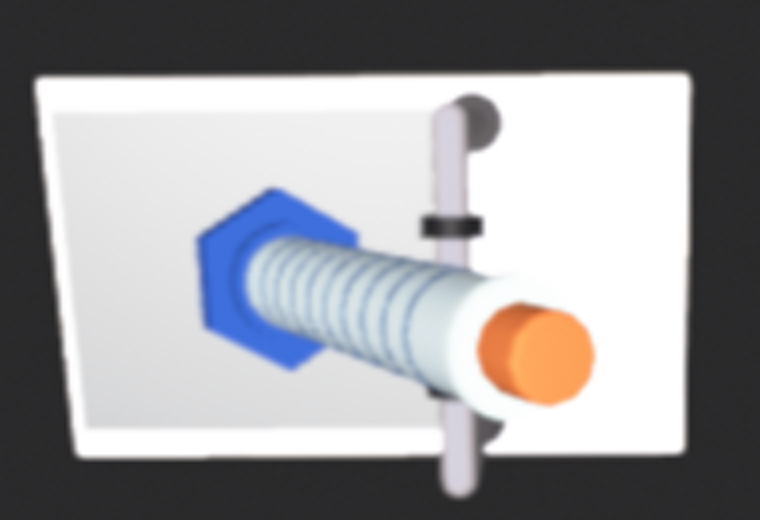

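```bash
python3 -m creep '[[[-1.2,0,1.9,0],[-1.2,0,1.9,0],[0,2,0,0],[0,3,0,0],[0,3,0,0]]]'; python3 -m creep '[[[0,2.5,0,0],[0,2.5,0,0],[0,2.5,0,0],[0,2,0,0],[0,1,0,0]]]';python3 - <<'E'
from h import *
s=read_state();M=T_wrist(s)[:3,:3]
print(M.round(3),s['position'], M.T@(np.array([.4777,.0725,0])-s['position'])*1000,s['joint_pos'].round(2))
cv2.imwrite('pics/wrist2.png',get_image('wrist')[:,:,::-1])
im=get_image('side')[:,:,::-1];cv2.imwrite('pics/side2.png',cv2.resize(im[120:280,220:380],None,fx=4,fy=4,interpolation=2)[:600])
E
```

```text
time_s: 3.95
position: [0.5142, 0.0432, 0.2636]
orientation: [-1.512, 0.504, -0.504]
force: [1.7, 0.1, -0.1]
grip_width: 0.0941
time_s: 4.58
position: [0.5139, 0.0434, 0.1585]
orientation: [-1.512, 0.505, -0.503]
force: [0.5, -0.2, -0.1]
grip_width: 0.0942
[[ 0.8   -0.001  0.6  ]
 [-0.6   -0.     0.8  ]
 [-0.001 -1.    -0.001]] [0.51385514 0.04338579 0.15847403] [-46.24585807 158.51509422   1.77076073] [ 0.26  0.29 -0.55  2.    0.19  0.91 -1.03]
```

View pics/wrist2.png

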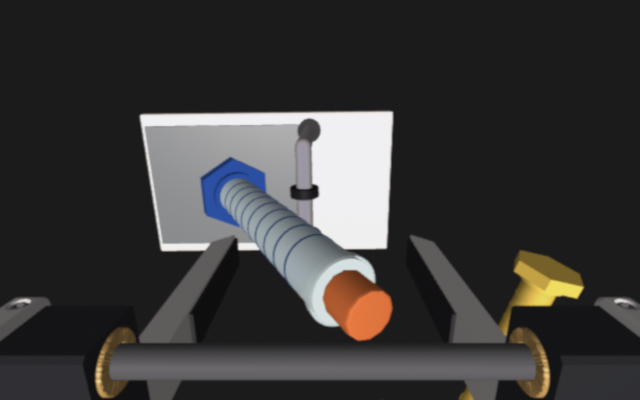

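View pics/side2.png

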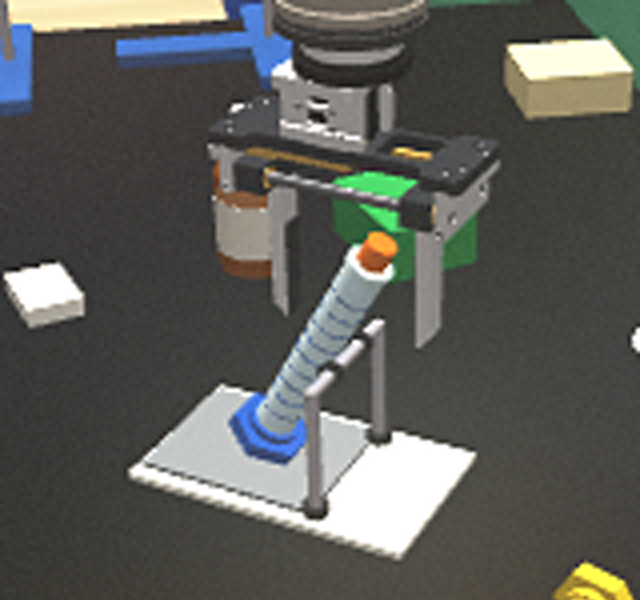

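```bash
python3 - <<'E'
from h import *
s=read_state()
for z in(-.01,0,.01):
  P=T_wrist(s)@[.0195,-.045,z,1];print(z,proj('wrist',P[:3],s))
E
python3 -m creep '[[[0,0,0,0],[0,0,0,0],[0,0,0,0],[0,0,0,0],[0,0,0,0]]]' 7.0
python3 - <<'E'
from h import *
cv2.imwrite('pics/wrist3.png',get_image('wrist')[:,:,::-1])
E
```

```text
-0.01 [371.80448646 345.47827675]
0 [372.86763635 323.65262701]
0.01 [373.97767344 300.8644191 ]
time_s: 5.3
position: [0.5143, 0.0446, 0.1596]
orientation: [-1.512, 0.503, -0.503]
force: [0.2, -0.2, -0.6]
grip_width: 0.0701
```

View pics/wrist3.png

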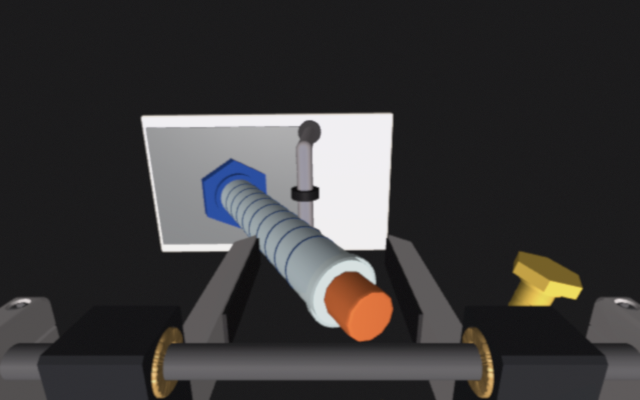

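```bash
python3 -m creep '[[[0,0,0.3,0],[-0.3,0,0,0],[-0.3,0,0,0],[-0.3,0,0,0],[-0.3,0,0,0]]]' 6.8
python3 - <<'E'
from h import *
s=read_state();M=T_wrist(s)[:3,:3]
print(M.T@(np.array([.4777,.0725,0])-s['position'])*1000)
cv2.imwrite('pics/wrist4.png',get_image('wrist')[:,:,::-1])
E
```

```text
time_s: 5.98
position: [0.5063, 0.0544, 0.1595]
orientation: [-1.512, 0.503, -0.503]
force: [0.5, -0.5, 0.4]
grip_width: 0.0681
[-33.72385474 159.53026566  -2.61765171]
```

View pics/wrist4.png

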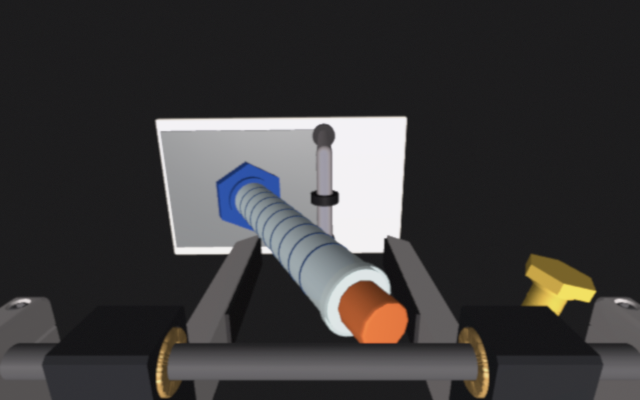

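```bash
python3 -m creep '[[[0,0,0,0],[-0.3,0,0,0],[-0.3,0,0,0],[-0.3,0,0,0],[-0.3,0,0,0]]]' 6.4
python3 - <<'E'
from h import *
s=read_state();M=T_wrist(s)[:3,:3]
print(M.T@(np.array([.4777,.0725,0])-s['position'])*1000)
cv2.imwrite('pics/wrist5.png',get_image('wrist')[:,:,::-1])
im=get_image('side')[:,:,::-1];cv2.imwrite('pics/side5.png',cv2.resize(im[120:270,220:380],None,fx=4,fy=4,interpolation=2)[:600])
E
```

```text
time_s: 6.65
position: [0.4967, 0.0616, 0.1595]
orientation: [-1.512, 0.503, -0.503]
force: [1.2, 0.2, -0.9]
grip_width: 0.0639
[-21.73396154 159.51680438  -2.59155224]
```

View pics/wrist5.png

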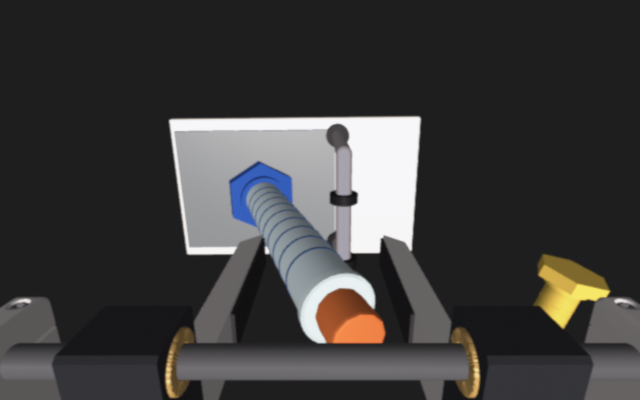

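View pics/side5.png

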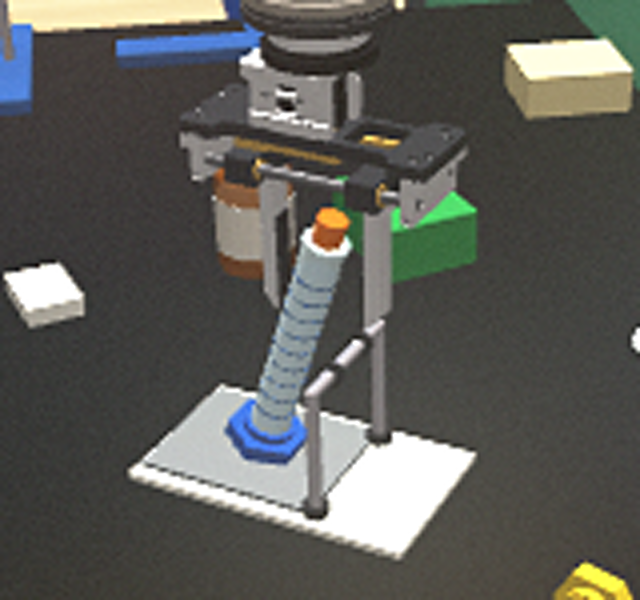

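```bash
python3 -m creep '[[[-0.2,0,0,0],[-0.2,0,0,0],[-0.2,0,0,0],[-0.2,0,0,0],[-0.2,0,0,0]]]' 6.0
python3 -m creep '[[[-0.2,0,0,0],[-0.2,0,0,0],[-0.2,0,0,0],[-0.2,0,0,0],[-0.2,0,0,0]]]' 5.4
python3 - <<'E'
from h import *
s=read_state();M=T_wrist(s)[:3,:3]
print(M.T@(np.array([.4777,.0725,0])-s['position'])*1000)
cv2.imwrite('pics/wrist6.png',get_image('wrist')[:,:,::-1])
im=get_image('side')[:,:,::-1];cv2.imwrite('pics/side6.png',cv2.resize(im[120:270,220:380],None,fx=4,fy=4,interpolation=2)[:600])
E
```

```text
time_s: 7.38
position: [0.4887, 0.0675, 0.1595]
orientation: [-1.512, 0.503, -0.503]
force: [-0.2, 0.9, 0.1]
grip_width: 0.0597
time_s: 8.0
position: [0.4807, 0.0735, 0.1595]
orientation: [-1.512, 0.503, -0.503]
force: [-0.1, 1.0, 0.3]
grip_width: 0.0539
[ -1.79689241 159.48590454  -2.58796196]
```

View pics/wrist6.png

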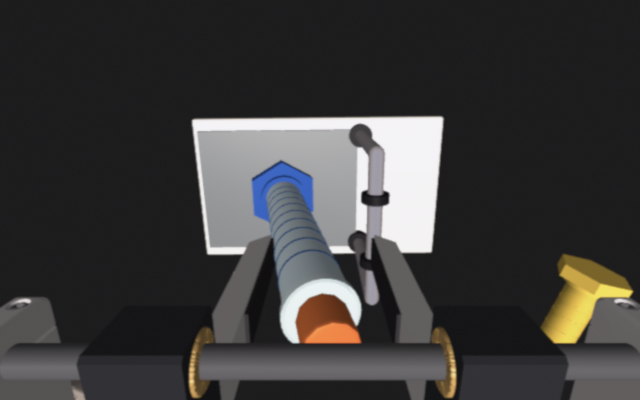

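View pics/side6.png

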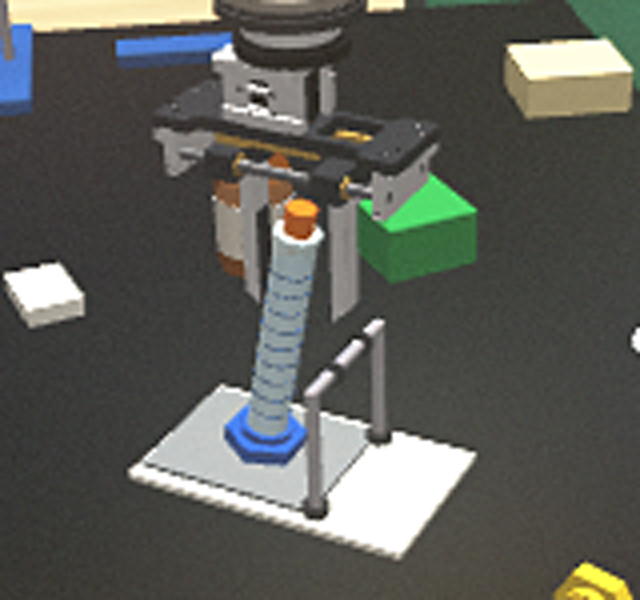

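```bash
python3 -m creep '[[[-0.2,0,0,0],[-0.2,0,0,0],[-0.2,0,0,0],[-0.2,0,0,0],[-0.2,0,0,0]]]' 5.0
python3 -m creep '[[[-0.2,0,0,0],[-0.2,0,0,0],[-0.2,0,0,0],[-0.2,0,0,0],[-0.2,0,0,0]]]' 4.6
python3 - <<'E'
from h import *
s=read_state();M=T_wrist(s)[:3,:3]
print(M.T@(np.array([.4777,.0725,0])-s['position'])*1000)
cv2.imwrite('pics/wrist7.png',get_image('wrist')[:,:,::-1])
im=get_image('side')[:,:,::-1];cv2.imwrite('pics/side7.png',cv2.resize(im[120:270,220:380],None,fx=4,fy=4,interpolation=2)[:600])
E
```

```text
time_s: 8.72
position: [0.4727, 0.0795, 0.1595]
orientation: [-1.512, 0.503, -0.503]
force: [-0.1, -0.3, 0.4]
grip_width: 0.0503
time_s: 9.35
position: [0.4647, 0.0855, 0.1595]
orientation: [-1.512, 0.503, -0.503]
force: [-0.3, 1.0, -0.5]
grip_width: 0.0461
[ 18.15525804 159.5310159   -2.64690437]
```

View pics/wrist7.png

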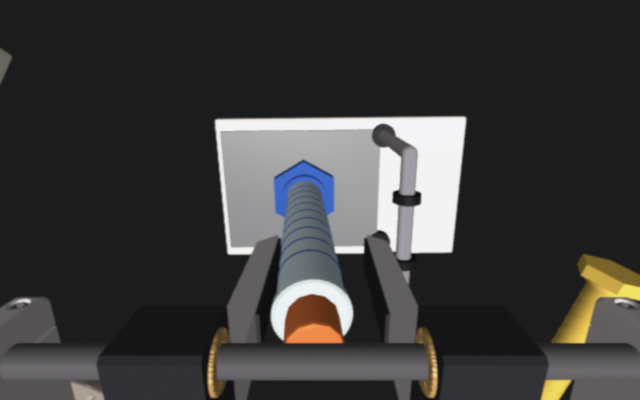

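View pics/side7.png

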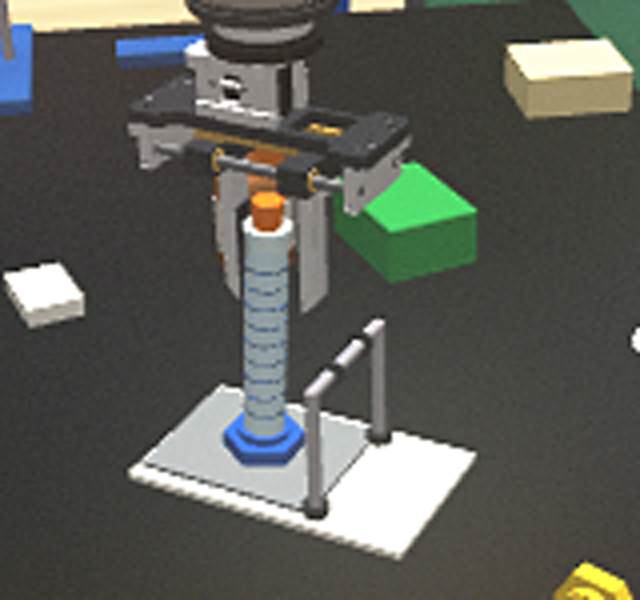

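```bash
python3 -m creep '[[[-0.15,0,0,0],[-0.15,0,0,0],[-0.15,0,0,0],[-0.15,0,0,0],[-0.1,0,0,0]]]' 4.4
python3 - <<'E'
from h import *
s=read_state();M=T_wrist(s)[:3,:3]
print(M.T@(np.array([.4777,.0725,0])-s['position'])*1000)
cv2.imwrite('pics/wrist8.png',get_image('wrist')[:,:,::-1])
im=get_image('side')[:,:,::-1];cv2.imwrite('pics/side8.png',cv2.resize(im[120:270,220:380],None,fx=4,fy=4,interpolation=2)[:600])
E
```

```text
time_s: 10.07
position: [0.4591, 0.0896, 0.1595]
orientation: [-1.512, 0.503, -0.503]
force: [-0.0, -0.4, 0.1]
grip_width: 0.044
[ 25.13619683 159.50885216  -2.620849  ]
```

View pics/wrist8.png

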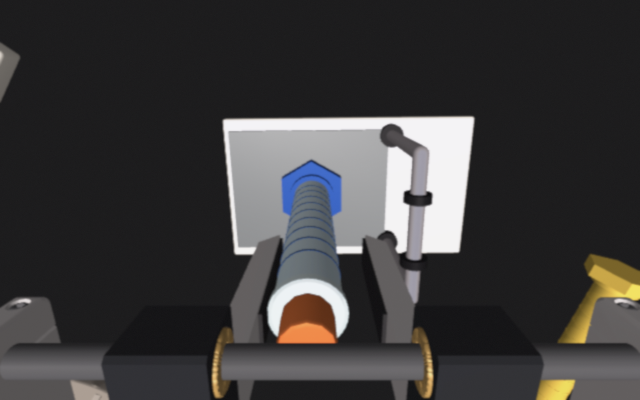

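View pics/side8.png

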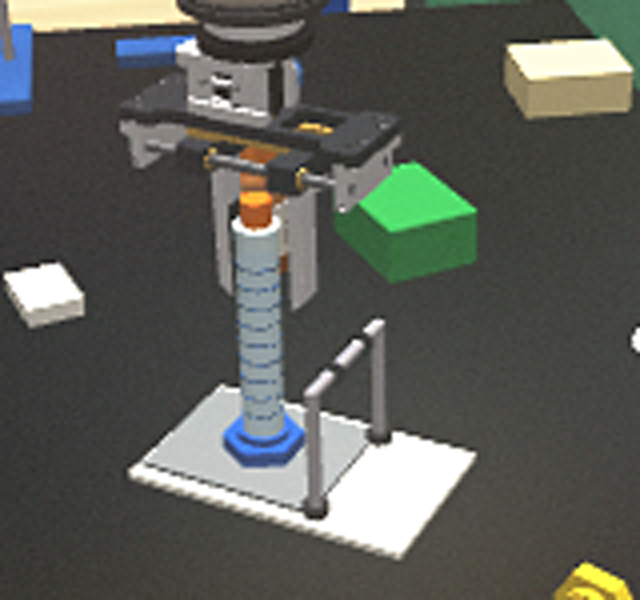

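```bash
python3 -m creep '[[[-0.1,0,0,0],[-0.1,0,0,0],[-0.1,0,0,0],[-0.1,0,0,0],[-0.1,0,0,0]]]' 4.4
python3 -m creep '[[[-0.1,0,0,0],[0,0,0,0],[0,0,0,0],[0,0,0,0],[0,0,0,0]]]' 4.4
python3 - <<'E'
from h import *
s=read_state();M=T_wrist(s)[:3,:3]
print(M.T@(np.array([.4777,.0725,0])-s['position'])*1000)
cv2.imwrite('pics/wrist9.png',get_image('wrist')[:,:,::-1])
im=get_image('side')[:,:,::-1];cv2.imwrite('pics/side9.png',cv2.resize(im[120:270,220:380],None,fx=4,fy=4,interpolation=2)[:600])
E
```

```text
time_s: 10.8
position: [0.4552, 0.0926, 0.1595]
orientation: [-1.512, 0.503, -0.503]
force: [-0.7, -0.3, -0.2]
grip_width: 0.0442
time_s: 11.42
position: [0.4545, 0.0932, 0.1595]
orientation: [-1.512, 0.503, -0.503]
force: [0.2, 0.0, -0.0]
grip_width: 0.0442
[ 30.98983398 159.52379129  -2.66132728]
```

View pics/wrist9.png

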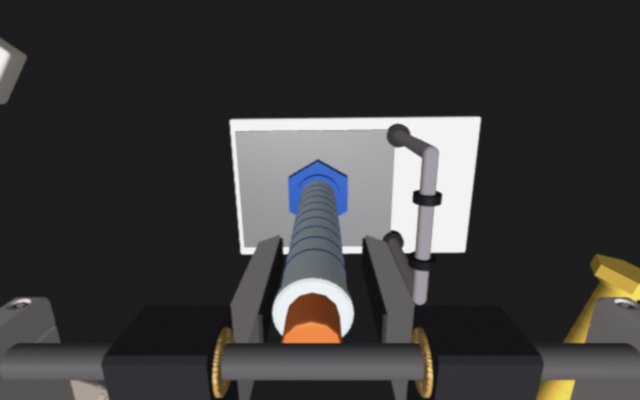

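View pics/side9.png

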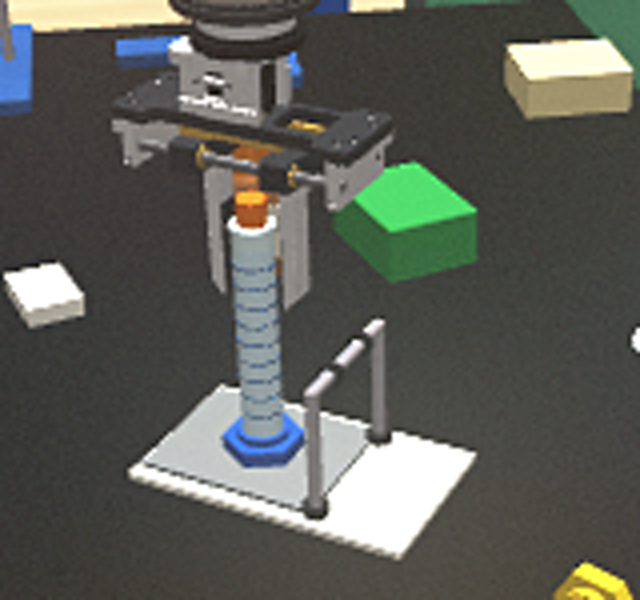

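```bash
python3 - <<'E'
from h import *
s=read_state()
def px(n,roi,col):
    im=cv2.imread(f'pics/{n}9.png') if n=='wrist' else None
    return im
im=get_image('side');h=cv2.cvtColor(im,cv2.COLOR_RGB2HSV).astype(int);H,S,V=h[...,0],h[...,1],h[...,2]
r=np.zeros(H.shape,bool);r[150:250,270:300]=1
print('side foot',cent(r&(H>95)&(H<130)&(S>150)&(V>60))[:1],'stop',cent(r&(H<18)&(S>150)&(V>120))[:3])
w=cv2.imread('pics/wrist9.png');h=cv2.cvtColor(w,cv2.COLOR_BGR2HSV).astype(int);H,S,V=h[...,0],h[...,1],h[...,2]
b=(H>95)&(H<130)&(S>150)&(V>60);b[:150]=0;b[240:]=0;b[:,:270]=0;b[:,360:]=0
ys,xs=np.nonzero(b);print('wrist foot x',xs.min(),xs.max(),ys.min(),ys.max())
for t in(0,2,4):
  a=np.radians(t);M=T_wrist(s)[:3,:3];u=M[:,0];C=np.array([.4777,.0725,0])-.035*u+[0,0,.012]
  for hh in(.012,.12,.185,.195,.205):
    P=C+u*np.sin(a)*hh+[0,0,hh*np.cos(a)];print(t,hh,proj('side',P).round(1),proj('wrist',P,s).round(1))
E
```

```text
side foot [((np.float64(285.2), np.float64(229.4)), 77)] stop [((np.float64(282.8), np.float64(172.8)), 48), ((np.float64(282.2), np.float64(157.7)), 25), ((np.float64(280.0), np.float64(164.0)), 9)]
wrist foot x 289 346 161 214
0 0.012 [285.1 228.2] [317.4 196.4]
0 0.12 [283.3 196.5] [315.1 248.9]
0 0.185 [282.1 175.8] [312.1 317.4]
0 0.195 [281.9 172.5] [311.4 333.7]
0 0.205 [281.7 169.2] [310.6 352.4]
2 0.012 [285.2 228.2] [317.8 196.4]
2 0.12 [284.5 196.8] [322.3 248.9]
2 0.185 [284.1 176.3] [328.  317.2]
2 0.195 [284.1 173. ] [329.4 333.4]
2 0.205 [284.  169.7] [330.9 352.2]
4 0.012 [285.3 228.2] [318.3 196.4]
4 0.12 [285.8 197.2] [329.4 248.7]
4 0.185 [286.2 176.9] [343.8 316.7]
4 0.195 [286.2 173.7] [347.3 332.8]
4 0.205 [286.3 170.4] [351.2 351.4]
```

```bash
python3 -m creep '[[[0,0,0,0],[0,0,0,0],[0,0,0,0],[0,0,0,0],[0,0,0,0]]]' 9.4
python3 -m creep '[[[0,-1,0,0],[0,-3,0,0],[0,-4,0,0],[0,-4,0,0],[0,-3,0,0]]]'
python3 - <<'E'
from h import *
s=read_state();M=T_wrist(s)[:3,:3]
print(M.T@(np.array([.4777,.0725,0])-s['position'])*1000)
w=get_image('wrist')[:,:,::-1];cv2.imwrite('pics/wrist10.png',w)
h=cv2.cvtColor(w,cv2.COLOR_BGR2HSV).astype(int);H,S,V=h[...,0],h[...,1],h[...,2]
m=(H<18)&(S>150)&(V>120);m[:100]=0;m[260:]=0;m[:,:260]=0;m[:,380:]=0
c=cent(m)[:2];print(c);
P=onz('wrist',c[0][0],.217,s);print(M.T@(P-s['position'])*1000)
im=get_image('side')[:,:,::-1];cv2.imwrite('pics/side10.png',cv2.resize(im[120:270,220:380],None,fx=4,fy=4,interpolation=2)[:600])
E
```

```text
time_s: 12.2
position: [0.4544, 0.0932, 0.1595]
orientation: [-1.512, 0.503, -0.503]
force: [0.7, 0.3, 0.1]
grip_width: 0.0904
time_s: 12.82
position: [0.4545, 0.0934, 0.312]
orientation: [-1.511, 0.501, -0.504]
force: [0.5, 0.1, -0.4]
grip_width: 0.0942
[ 30.70266182 312.00342511  -3.2180021 ]
[((np.float64(316.3), np.float64(216.6)), 202), ((np.float64(318.1), np.float64(197.6)), 132)]
[-4.33501858 94.95493926 -6.85077959]
```

View pics/wrist10.png

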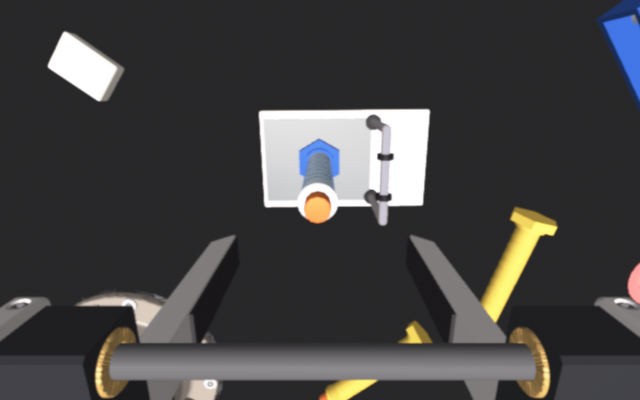

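View pics/side10.png

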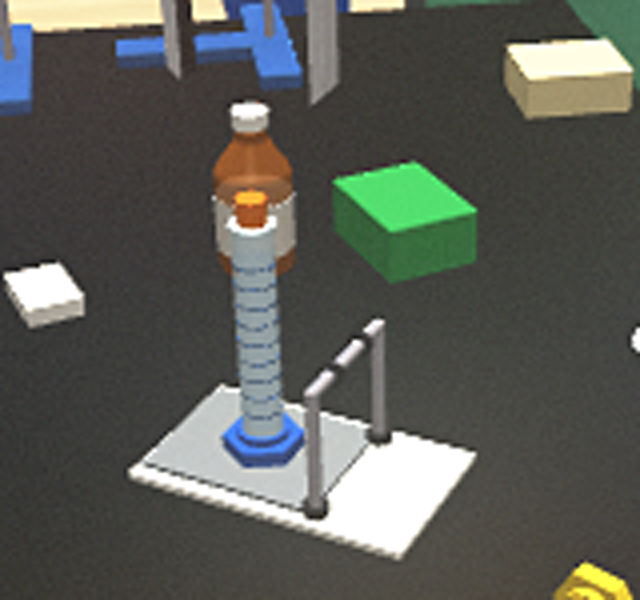

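The cylinder stands upright in both views, with the stopper at about (317,208) in the wrist view. The fingers are clear. Next I close them while it stands free for over a second.

```bash
python3 - <<'E'
from h import *
s=read_state();M=T_wrist(s)[:3,:3]
w=cv2.imread('pics/wrist10.png');h=cv2.cvtColor(w,cv2.COLOR_BGR2HSV).astype(int);H,S,V=h[...,0],h[...,1],h[...,2]
m=(H<22)&(S>120)&(V>80);m[:180]=0;m[240:]=0;m[:,:290]=0;m[:,345:]=0
ys,xs=np.nonzero(m);print(xs.min(),xs.max(),ys.min(),ys.max())
for q in[((xs.min()+xs.max())/2,(ys.min()+ys.max())/2+1.5),(317.5,208)]:
  P=onz('wrist',q,.217,s);print(P,M.T@(P-s['position'])*1000)
E
python3 -m creep '[[[-0.4,0,-0.1,0],[0,0,0,0],[0,0,0,0],[0,0,0,0],[0,0,0,0]]]' 0
python3 -m creep '[[[0,0,0,0],[0,0,0,0],[0,0,0,0],[0,0,0,0],[0,0,0,0]]]' 0
python3 - <<'E'
from h import *
s=read_state();M=T_wrist(s)[:3,:3]
w=get_image('wrist')[:,:,::-1];cv2.imwrite('pics/wrist11.png',w);t=get_image('top')[:,:,::-1]
cv2.imwrite('pics/top11.png',cv2.resize(t[150:270,230:350],None,fx=5,fy=5,interpolation=2))
E
```

```text
305 329 192 223
[0.45242212 0.09520747 0.217     ] [-3.7849318  96.16194594 -1.07741917]
[0.45321749 0.09562289 0.217     ] [-3.39683292 96.16628677 -0.26838331]
time_s: 13.55
position: [0.4506, 0.0947, 0.3093]
orientation: [-1.512, 0.503, -0.503]
force: [0.1, -0.3, 0.4]
grip_width: 0.0473
time_s: 14.18
position: [0.4506, 0.0947, 0.3095]
orientation: [-1.512, 0.503, -0.503]
force: [1.0, -0.0, 0.5]
grip_width: 0.0006
```

View pics/wrist11.png

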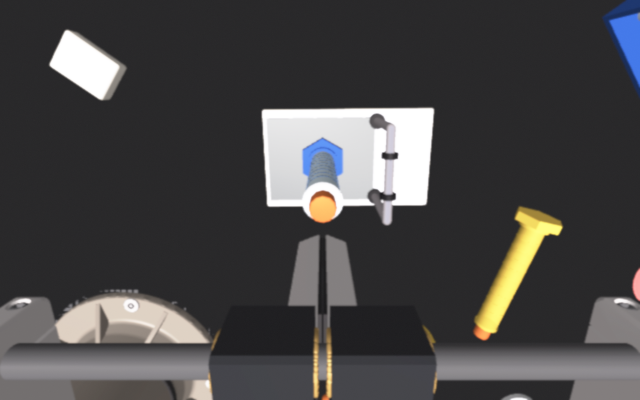

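```bash
python3 -m creep '[[[0,2,0,0],[0,2,0,0],[0,1.5,0,0],[0,0.8,0,0],[0,0.4,0,0]]]' 0
python3 - <<'E'
from h import *
s=read_state();print(s['position'])
w=get_image('wrist')[:,:,::-1];cv2.imwrite('pics/wrist12.png',w)
im=get_image('side')[:,:,::-1];cv2.imwrite('pics/side12.png',cv2.resize(im[120:270,220:380],None,fx=4,fy=4,interpolation=2)[:600])
E
```

```text
time_s: 14.9
position: [0.4507, 0.0948, 0.2423]
orientation: [-1.512, 0.503, -0.503]
force: [0.1, 0.5, -0.0]
grip_width: 0.0006
[0.45066955 0.09481471 0.24232672]
```

View pics/wrist12.png

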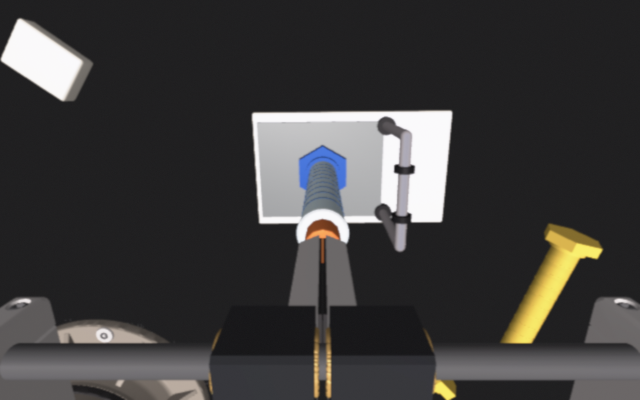

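View pics/side12.png

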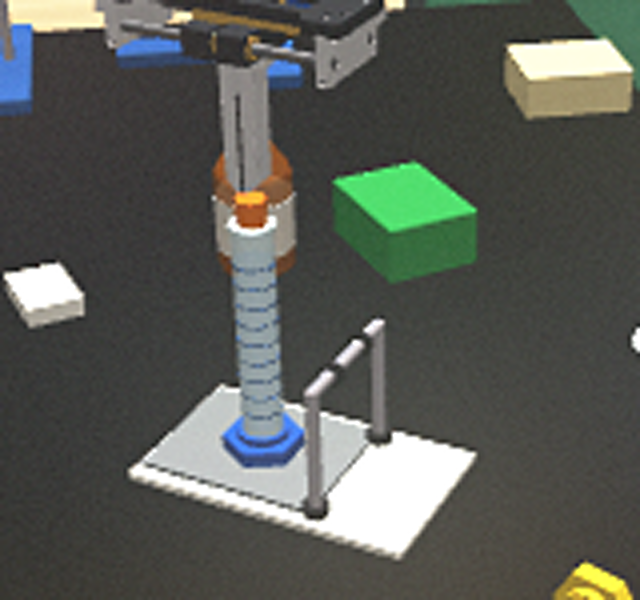

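```bash
python3 - <<'E'
from h import *
s=read_state();T=T_wrist(s)
for z in(-.008,0,.008): print('tip',z,proj('wrist',(T@[0,.019,z,1])[:3],s).round(1), proj('side',(T@[0,.019,z,1])[:3]).round(1))
yt=s['position'][2]-.217
for z in(-.016,-.011,-.006,0,.005,.011,.016): print('top',z,proj('wrist',(T@[0,yt,z,1])[:3],s).round(1),((proj('side',(T@[0,yt,z,1])[:3])-[220,120])*4).round(1))
w=cv2.imread('pics/wrist12.png');print(w[205:245,322].tolist())
E
```

```text
tip -0.008 [321.9 264.1] [280.3 167.9]
tip 0 [321.9 251.2] [281.9 166.8]
tip 0.008 [321.9 237.9] [283.4 165.6]
top -0.016 [321.9 271.3] [235.6 205.3]
top -0.011 [321.9 263.6] [239.5 202.3]
top -0.006 [321.9 255.8] [243.4 199.3]
top 0 [321.9 246.3] [248.  195.8]
top 0.005 [321.9 238.3] [251.8 192.8]
top 0.011 [321.9 228.5] [256.3 189.3]
top 0.016 [321.9 220.2] [260.1 186.4]
[[123, 118, 110], [123, 118, 111], [126, 123, 117], [157, 154, 150], [215, 210, 208], [238, 234, 234], [247, 244, 244], [250, 248, 248], [251, 249, 249], [251, 249, 249], [251, 249, 249], [250, 249, 249], [246, 244, 245], [209, 209, 219], [109, 118, 149], [39, 65, 120], [32, 62, 119], [32, 62, 119], [32, 62, 119], [32, 62, 120], [32, 62, 120], [33, 63, 121], [33, 64, 123], [39, 74, 138], [63, 114, 190], [92, 162, 239], [97, 174, 247], [95, 171, 248], [93, 168, 248], [91, 166, 248], [91, 165, 248], [89, 163, 247], [81, 148, 237], [59, 104, 174], [47, 82, 135], [47, 81, 133], [47, 81, 133], [46, 80, 133], [45, 79, 132], [45, 79, 133]]
```

```bash
python3 -m creep '[[[0,0.1,0,0],[0,0.1,0,0],[0,0.1,0,0],[0,0.1,0,0],[0,0.1,0,0]]]' 0
python3 -m creep '[[[0,0.03,0,0],[0,0.03,0,0],[0,0.03,0,0],[0,0.0,0,0],[0,0.0,0,0]]]' 0
```

```text
time_s: 15.62
position: [0.4506, 0.0948, 0.2375]
orientation: [-1.512, 0.503, -0.503]
force: [-0.3, 0.1, -0.3]
grip_width: 0.0005
time_s: 16.25
position: [0.4506, 0.0948, 0.2366]
orientation: [-1.512, 0.503, -0.503]
force: [-0.6, 0.3, 0.0]
grip_width: 0.0004
```

```bash
for i in 1; do python3 -m creep '[[[0,0.03,0,0],[0,0.03,0,0],[0,0.03,0,0],[0,0.0,0,0],[0,0.0,0,0]]]' 0; done; python3 -m creep '[[[0,0.03,0,0],[0,0.03,0,0],[0,0,0,0],[0,0.0,0,0],[0,0.0,0,0]]]' 0
```

```text
time_s: 16.88
position: [0.4511, 0.0949, 0.2363]
orientation: [-1.511, 0.502, -0.504]
force: [-0.7, 0.1, 8.6]
grip_width: 0.0004
time_s: 17.5
position: [0.4515, 0.095, 0.2363]
orientation: [-1.511, 0.501, -0.504]
force: [-1.4, -0.4, 15.8]
grip_width: 0.0006
```

```bash
python3 -m creep '[[[0,-0.1,0,0],[0,-0.2,0,0],[0,-0.5,0,0],[0,-2,0,0],[0,-3,0,0]]]' 0
python3 -m creep '[[[0,-3,0,0],[0,-3,0,0],[0,0,-3,0],[0,0,-4,0],[0,0,-4,0]]]' 0
python3 -m creep '[[[0,0,-4,0],[0,0,-4,0],[0,0,-3,0],[0,0,-1,0],[0,0,0,0]]]' 0
python3 - <<'E'
from h import *
cv2.imwrite('pics/wrist13.png',get_image('wrist')[:,:,::-1])
cv2.imwrite('pics/side13.png',get_image('side')[:,:,::-1])
cv2.imwrite('pics/top13.png',get_image('top')[:,:,::-1])
im=cv2.imread('pics/side13.png')
for n in('side','top'):
  a=cv2.imread(f'pics/{n}0.png');b=cv2.imread(f'pics/{n}13.png');d=cv2.absdiff(a,b).max(2)
  print(n,cent(d>60)[:5])
E
```

```text
time_s: 18.12
position: [0.4502, 0.0947, 0.2935]
orientation: [-1.512, 0.504, -0.502]
force: [0.4, 0.1, -0.3]
grip_width: 0.0002
time_s: 18.75
position: [0.3839, 0.0059, 0.3533]
orientation: [-1.511, 0.503, -0.503]
force: [1.0, -0.6, -0.4]
grip_width: 0.0004
time_s: 19.38
position: [0.313, -0.0892, 0.3533]
orientation: [-1.511, 0.503, -0.504]
force: [-0.4, 0.1, 0.0]
grip_width: 0.0004
side [((np.float64(212.0), np.float64(100.3)), 3203), ((np.float64(42.7), np.float64(161.1)), 1512), ((np.float64(293.5), np.float64(204.5)), 970), ((np.float64(38.9), np.float64(216.8)), 642), ((np.float64(12.2), np.float64(298.2)), 531)]
top [((np.float64(341.0), np.float64(317.6)), 6697), ((np.float64(560.0), np.float64(350.4)), 5747), ((np.float64(470.2), np.float64(389.8)), 1624), ((np.float64(534.9), np.float64(315.3)), 262), ((np.float64(280.8), np.float64(358.1)), 253)]
```

View pics/side13.png

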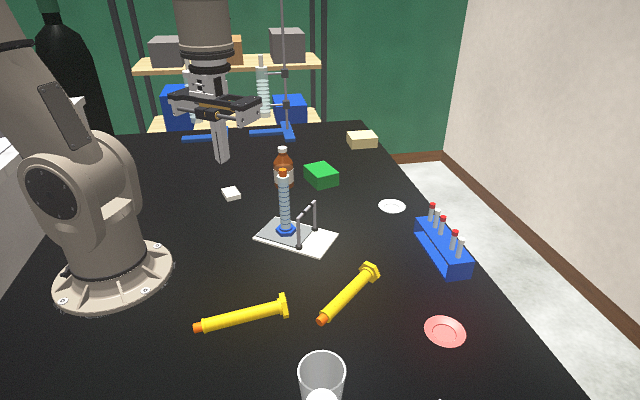

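View pics/top13.png

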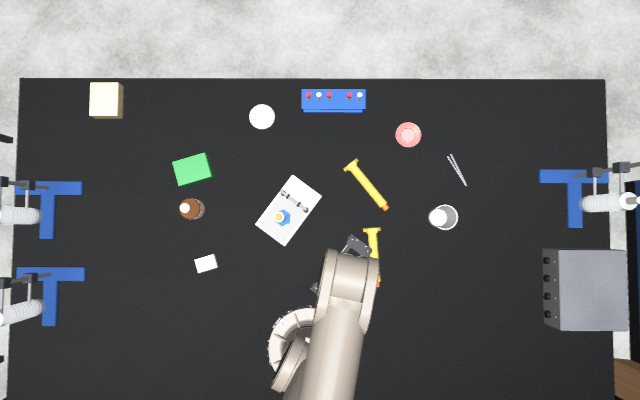

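The cylinder stands upright in the final pictures: stopper at (283,172) and foot at (285,230) in the side view, and at (280,217) in the top view. The bottle, beaker and green box look unmoved, and the arm is clear.

```bash
python3 -m creep '[[[0,0,0,0],[0,0,0,0],[0,0,0,0],[0,0,0,0],[0,0,0,0]]]'; python3 -c "
from cell import *
print(hand_in())"
```

```text
time_s: 20.15
position: [0.3129, -0.0894, 0.3531]
orientation: [-1.512, 0.503, -0.503]
force: [0.7, -0.2, -0.0]
grip_width: 0.0006
the job is handed in; nothing more can be done
None
```

The cylinder is standing upright on the grey mat, and I handed the job in at 20 s.

- **Tipping up:** I put the open fingers either side of the tube, above the bar. I then moved the hand slowly along the rest while narrowing the fingers, so one pushed it up and the other stopped it falling past upright. The jaws never gripped it.
- **Letting go:** I opened the fingers and lifted away, and it stood untouched for about 4 s before the press. It measured about 0° of tilt just before I let go, with its foot near the middle of the mat.
- **Pressing:** I pressed the closed fingertips on the centre of the stopper. The force read 8.6 N, then 15.8 N, firmer than I intended for a light press. The fingertips did not sink any further at the higher force, but slid sideways about 1 mm.
- **Final checks:** After I moved clear, the side and top pictures showed it still upright in the same place. The bottle, beaker and green box had not moved in the before-and-after pictures. No check failed.

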